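# Secure a tube rack on the shaker and start it

## Robot

A 6-joint arm with a two-finger parallel gripper is mounted at the origin on the work surface. World frame = base frame: x ahead of the robot, y to its left, z up, the work surface at z = 0. Lengths are in m, angles in rad, forces in N, time in s.
With the tool pointing down it reaches from about 0.35 to 0.725 m from the base axis. Payload 4.3 kg.
Tool frame: the origin (TCP) lies midway between the tips of the shut fingers; the grasp point (between the pads) lies 19 mm behind it; z points along the fingers, y is the line along which they close (so a half turn about z gives the same grasp; the last joint's range is limited). The gripper opens to 85 mm and grips with 20 to 120 N. Pads are 22 mm wide; open, the fingers measure 114 mm over their backs; the gripper's body (76 mm by 85 mm) begins 54 mm behind the grasp point. The pads swing forward as they close: fully open they stand 13 mm farther back than shut.
Start: joints at [1.189, 0.377, 0.081, 1.274, 0, 1.46], TCP at [0.154, 0.554, 0.231] pointing down, gripper open.
Joint ranges: [-2.72, 2.72], [-0.84, 1.66], [-1.02, 1.22], [-1.77, 2.12], [-1.37, 1.28], [-3.14, 3.14]. Speed limits (rad/s): [2.57, 2.57, 3.14, 3.14, 3.14, 3.14].

## Interface

Orientations are given as a unit quaternion [x, y, z, w].
In Python, from bench import env gives the robot as it stands. The module is installed in compiled form; this text tells all that it offers.
- The arm moves only by the shell command python3 -m creep 'ROWS' [FORCE]. ROWS is a JSON object of lists of equal length, an entry for each row: "linear": the shift along the tool's x, y, z each as a share of 50 cm, from -1 to 1, a list of three; "twist": the turn, a rotation vector about the tool's x, y, z each as a share of 90 degrees, from -1 to 1, a list of three; "claw": the closure, from 0 (fully open) to 1 (shut). A call has exactly 5 rows; each row is the pose to reach, as a shift and turn from the pose commanded when the call began, along the tool's axes at that moment; what a row does not reach only later rows make up. A row lasts 1/8 s, in which the tool goes at most 62.5 mm and 10.7 degrees, less where a joint would pass 70% of its speed; a pose out of reach is approached as far as the arm can. A call with a number of a shift or a turn outside -1 to 1 is refused whole. A call with a gripper value outside its range is refused whole. The fingers move at their own pace and stop on an object; FORCE is the grip in N (left out, the last holds). Time passes only in rows, so rows that repeat a pose let the fingers close, or fill a call up. It gives the time, the measured TCP pose, the force, the opening and the grip force at its end, in the units of the state.
- env.read_state(): the state, without advancing time (a new reading comes with each control period).
- env.capture(name): name is "scene" or "top" or "wrist"; returns a dict with "pixels" (420x560x3 uint8, red, green, blue), "fx", "fy", "cx", "cy" (pixels), "dist_coeffs" ([k1, k2, p1, p2, k3] as OpenCV has them; the pictures are not rectified), "R" (3x3) and "t" (3): a world point X has camera coordinates R X + t. Camera axes: x right, y down, z forward; pixel columns grow to the right and rows downward; lengths in m; the calibration is good to about 2 mm. A picture is of the moment at which its call begins. There is no depth.
- env.finish_job(): hands the job in; it is judged then, once.
The state is a dict: "time": time; "joint_positions": joint angles; "joint_velocities": joint speeds; "effort": joint torques, N m; "eef_pos": TCP position; "tool_rot": TCP orientation; "ft_force": force on the tool from outside, world axes, zero at the start; "moment": the same for the moment, N m; "finger_gap": finger opening in m; "grip_force": force on a finger pad.
Only numpy, scipy, OpenCV 4.12 (cv2) and the standard library are available. Lean on these libraries where they do the work, as an engineer would, in place of code of your own. Each camera call takes 0.05 s, during which the arm holds its last target. There are 200 camera calls.

## Task

Load the long blue tube rack flat on the shaker's platform, in the bay between the two end lips and beside the side rail, and let go of it. Then swing the retaining bar shut alongside the rack and push its hook onto the upright stud until the sprung latch has flipped shut behind the stud. Last, flip the start lever on the front of the shaker fully over towards the platform; leave the short rack and the other things on the bench where they are.

Things in the scene. Friction and masses are not known exactly. Their poses are not given: they have to be found in the camera images.
- shaker: Orbital shaker, fixed. Origin on the bench under it; x points from its front (lever, display) to its back, away from the robot, y to its left, z up; turned a little about z. White housing x -0.18 to 0.14, y -0.105 to 0.105, top z 0.060. On it an aluminium platform with top z 0.072, x -0.095 to 0.14, carrying the bay, the stud and the hinged bar.
- bay (a point): Centre of the rack's bay on the platform, at (0.035, -0.035, 0.072) in the shaker's frame, same axes; the long rack's origin belongs here, its length along x. The bay is 174 (x) x 70 (y) mm: steel strips 10 mm high stand at its front end, back end and -y side; its +y side is open until the bar is shut along it (12 mm of play at each end, 7 mm at each side).
- long_rack: The long blue tube rack, loose, a block 150 (x) x 56 (y) x 60 (z) mm with three rows of holes and some tubes standing 18 mm above it (total height 78 mm), about 0.35 kg. Origin at the centre of its underside, x along its length; either way round will do. Grasp it across its 56 mm width.
- short_rack: A shorter blue rack, 90 x 56 x 60 mm, loose, not to be used. It and the long rack stand one on the left and one on the right of the shaker, swapped at random. Origin at the centre of its underside.
- bar (a joint): Angle of the steel retaining bar about its upright hinge (rad): 0 shut (stop), grows as the free end swings to the shaker's +y, stop at 1.45; stiff, stays where left. 16 mm wide, z 0.095 to 0.115, 211 mm long, inner face at y 0 of the shaker when shut. The stud meets the latch at about 0.21 and the latch snaps back behind it at about 0.02, so push right to 0 (5 to 15 N at the knob); once latched it can come back only to 0.12.
- bar_hinge (a point): The bar's hinge axis, at (0.105, 0.020, 0.105) in the shaker's frame, fixed. Same axes as the shaker.
- bar_knob (a point): On the axis of the bar's upright round black knob (26 mm diameter, from z 0.120 to 0.160), at z 0.145; it turns with the bar. From the hinge it lies at (-0.125, 0.024) in the shaker's x, y with the bar shut; at bar angle a that offset is turned by -a about z. Can be gripped at any yaw; turns in the grip.
- latch (a joint): Angle of the hook's sprung latch (rad), a small dark steel gate 22 mm long across the hook's mouth: 0 shut (it cannot swing outward), grows to 1.5 as the stud pushes it inward; its spring returns it.
- stud_top (a point): Top centre of the upright steel stud, 14 mm in diameter, fixed on the platform at (-0.085, 0.036) in the shaker's frame; it stands from the platform to z 0.134.
- hook_mouth (a point): Middle of the hook's mouth, on the line of the latch. The hook is at the bar's free end: two steel jaws 44 mm deep inside, 27 mm apart, the mouth facing the closing direction; it moves with the bar.
- lever (a joint): Angle of the start lever (rad): 0 leaning to the shaker's front (off), 1.0 leaning to the platform (+x of the shaker, on). It stays where it is left; about 1 N at its tip moves it.
- lever_tip (a point): Centre of the black ball, 26 mm in diameter, at the tip of the start lever. The lever is 60 mm long and pivots about the shaker's y at (-0.131, -0.055, 0.082) in the shaker's frame, leaning 0.5 rad to the front when off and 0.5 rad to the back when on.
- timer: White bench timer, 22 x 70 x 60 mm, standing loose on the bench: leave it. Origin under its centre.
- reagent_bottle: Reagent bottle, 70 mm in diameter, 160 mm high, loose: leave it. Origin under its centre.
- beaker: Glass beaker, 72 mm in diameter, 90 mm high, loose: leave it. Origin under its centre.
- tip_box: Tip box with a blue lid, 120 x 85 x 90 mm, loose: leave it. Origin under its centre.
- pipette: Grey pipette, about 220 mm long, lying loose near the robot: leave it. Origin under its middle.
- pen: Blue pen, 140 mm long, lying loose: leave it. Origin under its middle.

How it is judged:
On the way, in this order (a step that is already met when the one before it is completed fails the run):
1. the long rack stands flat in the bay, let go, with the bar still open (x of long_rack in the frame of bay between -0.016 and 0.016 m and y of long_rack in the frame of bay between -0.012 and 0.035 m and z of long_rack in the frame of bay between -0.004 and 0.004 m and contact force between long_rack and the fingers below 0.1 N and value of joint bar above 0.3 rad), for 0.2 s.
2. the hook is pushed onto the stud and the latch has flipped shut behind it, the rack still in the bay (value of joint bar below 0.13 rad and value of joint latch below 0.15 rad and z of long_rack in the frame of bay below 0.004 m), for 0.3 s.
3. the start lever is flipped over (value of joint lever above 0.8 rad), for 0.2 s.
At the end, for the whole second after the job is handed in: Long rack at rest flat in the bay: origin within 16 mm of its centre lengthwise, 12 mm to the rail and 18 mm to the bar, 4 mm in height, 0.25 rad in direction, 0.06 rad in tilt; bar under 0.13 rad with the latch under 0.15 rad, behind the stud; lever past 0.8 rad (all of step 2 and x of long_rack in the frame of bay between -0.016 and 0.016 m and y of long_rack in the frame of bay between -0.012 and 0.018 m and z of long_rack in the frame of bay above -0.004 m and angle between the x axis of long_rack and the x axis of bay, either way round below 0.25 rad and angle between long_rack's own z axis and vertical below 0.06 rad and linear speed of long_rack below 0.02 m/s and value of joint lever above 0.8 rad); the robot touches nothing.
It fails at once if the long rack is tipped over (tilted more than 0.6 rad) (angle between long_rack's own z axis and vertical above 0.6 rad).
It fails at once if another thing on the bench is moved by more than 40 mm (distance of any of short_rack, timer, reagent_bottle, beaker, tip_box, pipette, pen from where it was at the start of the episode above 0.04 m).
It also fails if it takes over 64 s, if anything falls off the work surface, if the arm or the gripper's body presses on something with over 40 N, if the wrist force passes 120 N, or if a joint passes its speed limit or range.

## Working session

There is one attempt and no reset: what is moved stays moved. The work goes in short steps, Python scripts to look and compute and a shell command to move; the robot and the scene stay as the last step left them, time stands still between calls to the robot, and variables do not carry over. Pictures are saved under pics/ and viewed, at most 10 in all, crops included, and the job is handed in when it is done.

```bash
mkdir -p pics; cat > h.py <<'E'
import numpy as np, cv2
from bench import env
from scipy.spatial.transform import Rotation as Rn
def cap(n,f=None):
    c=env.capture(n); 
    if f: cv2.imwrite('pics/'+f,c['pixels'][:,:,::-1])
    return c
def K(c): return np.array([[c['fx'],0,c['cx']],[0,c['fy'],c['cy']],[0,0,1.]])
def onz(c,uv,z):
    uv=np.array(uv,float).reshape(-1,1,2)
    n=cv2.undistortPoints(uv,K(c),np.array(c['dist_coeffs'])).reshape(-1,2)
    R=np.array(c['R']);t=np.array(c['t']);o=-R.T@t
    d=np.c_[n,np.ones(len(n))]@R
    return o+d*((z-o[2])/d[:,2])[:,None]
def proj(c,X):
    return cv2.projectPoints(np.array(X,float).reshape(-1,3),cv2.Rodrigues(np.array(c['R']))[0],np.array(c['t']),K(c),np.array(c['dist_coeffs']))[0].reshape(-1,2)
E
python3 - <<'E'
from h import *
a=cap('top','top0.png');b=cap('scene','scene0.png')
for c in(a,b): print(-np.array(c['R']).T@c['t'])
s=env.read_state();print(s['time'],s['eef_pos'],s['tool_rot'],Rn.from_quat(s['tool_rot']).as_matrix().round(3))
E
```

```text
[0.46172876 0.03795069 1.18408468]
[1.22936245 0.65777808 1.01437703]
0.1 [0.15415517 0.55334572 0.23045559] [ 1.35488167e-01  9.90778546e-01 -8.86303044e-04 -2.11246151e-04] [[-0.963  0.268 -0.001]
 [ 0.268  0.963 -0.002]
 [ 0.    -0.002 -1.   ]]
```

View pics/top0.png

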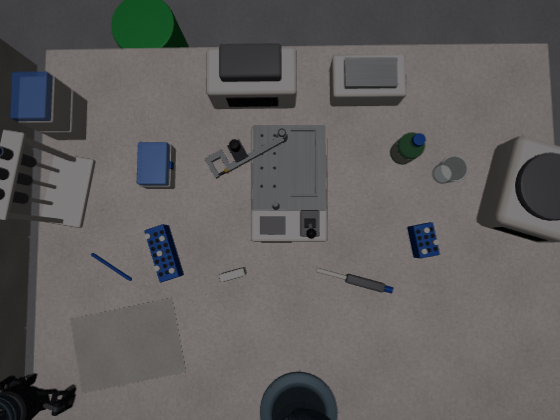

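View pics/scene0.png

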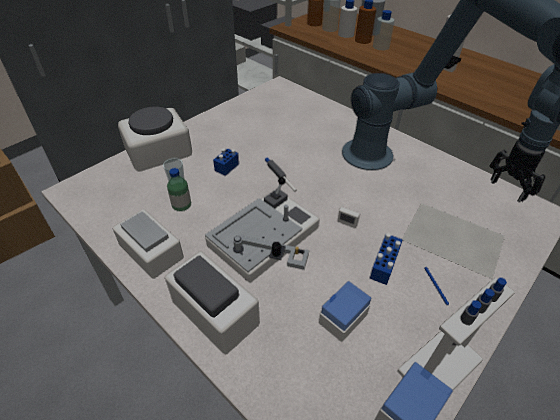

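The top view is oriented with +x up and +y left. The long rack is at about (163,253), the shaker at (289,183), the open bar runs from (282,133) to (217,163) with its knob at (235,146), and the lever ball is at (311,232). The short rack is on the right at (424,240). I'll enlarge the area and measure with masks.

```bash
python3 - <<'E'
from h import *
c=cap('top');p=c['pixels'];
cv2.imwrite('pics/crop1.png',cv2.resize(p[112:290,138:346],None,fx=3.3,fy=3.3,interpolation=cv2.INTER_CUBIC)[:,:,::-1])
hsv=cv2.cvtColor(p,cv2.COLOR_RGB2HSV)
m=cv2.inRange(hsv,(100,120,30),(130,255,255)); m[:,:140]=0;m[:220]=0;m[290:]=0;m[:,190:]=0
m=cv2.morphologyEx(m,cv2.MORPH_CLOSE,np.ones((7,7)))
cs=max(cv2.findContours(m,0,2)[0],key=cv2.contourArea)
bx=cv2.boxPoints(cv2.minAreaRect(cs));print(bx);q=onz(c,bx,.06);print(q.round(4))
print(np.linalg.norm(np.diff(q,axis=0),axis=1),q.mean(0))
# shaker-ish greys
for n,uv,z in[('stud',(276,207),.134),('hinge',(282,133),.12),('knob',(235,146),.16),('lever',(311,232),.135),('hbase',(310,222),.08)]: print(n,onz(c,[uv],z).round(4))
print(onz(c,[(251,242),(327,242),(326,125),(252,125)],.06).round(4))
E
```

```text
[[143.94498 229.8165 ]
 [167.15598 222.85321]
 [182.789   274.96332]
 [159.578   281.9266 ]]
[[0.5043 0.418  0.06  ]
 [0.5229 0.3544 0.06  ]
 [0.3813 0.3099 0.06  ]
 [0.3629 0.3729 0.06  ]]
[0.06627456 0.14843063 0.06555821] [0.44283869 0.36381381 0.06      ]
stud [[0.557  0.0549 0.134 ]]
hinge [[0.7532 0.0379 0.12  ]]
knob [[0.7102 0.1569 0.16  ]]
lever [[ 0.4925 -0.0333  0.135 ]]
hbase [[ 0.5208 -0.0348  0.08  ]]
[[ 0.4689  0.1248  0.06  ]
 [ 0.4673 -0.0813  0.06  ]
 [ 0.7908 -0.0843  0.06  ]
 [ 0.7933  0.1212  0.06  ]]
```

View pics/crop1.png

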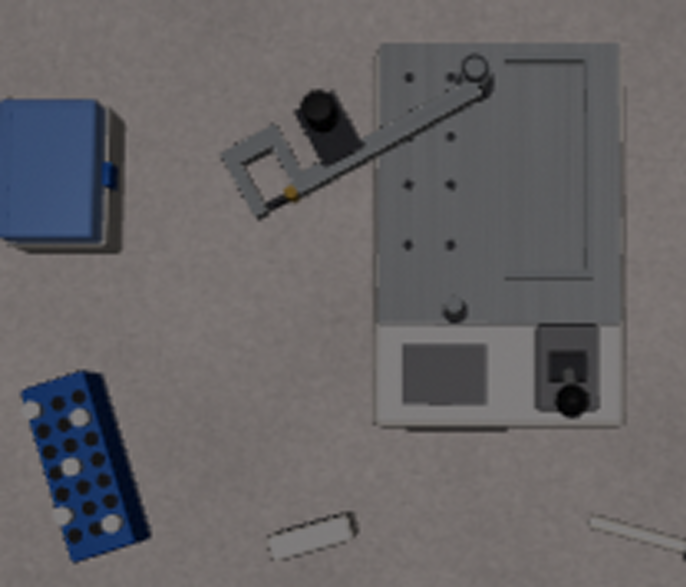

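The long rack comes out at about (0.442, 0.369) with yaw 0.309 (length measures 148 mm against 150). The shaker origin is at about (0.648, 0.0205) with yaw near −0.01. Next I move above the rack for a close look.

```bash
cat >> h.py <<'E'
def togo(x,y,z,yaw):
    s=env.read_state();M=Rn.from_quat(s['tool_rot'])
    c,n=np.cos(yaw),np.sin(yaw)
    T=Rn.from_matrix(np.array([[-c,-n,0],[-n,c,0],[0,0,-1]]))
    print('t',round(s['time'],2),'at',np.round(s['eef_pos'],4),'lin',(M.inv().apply(np.array([x,y,z])-s['eef_pos'])/.5).round(3),'tw',((M.inv()*T).as_rotvec()/(np.pi/2)).round(3),'F',np.round(s['ft_force'],1),'gap',round(s['finger_gap'],4),'j',np.round(s['joint_positions'],2))
E
python3 -m creep '{"linear":[[-0.654,-0.202,0.1],[-0.654,-0.202,0.1],[-0.654,-0.202,0.1],[-0.654,-0.202,0.1],[-0.654,-0.202,0.1]],"twist":[[0,0,-0.37],[0,0,-0.37],[0,0,-0.37],[0,0,-0.37],[0,0,-0.37]],"claw":[0,0,0,0,0]}' 40
python3 -c "
from h import *
togo(.442,.369,.17,.309)"
```

```text
time: 0.78
eef_pos: [0.4036, 0.3935, 0.1878]
tool_rot: [-0.154, 0.988, 0.0, -0.0]
ft_force: [0.4, 0.6, -0.7]
finger_gap: 0.0853
grip_force: 0.0
t 0.78 at [0.4036 0.3935 0.1878] lin [-0.058 -0.07   0.036] tw [ 0.    -0.     0.001] F [ 0.4  0.6 -0.7] gap 0.0853 j [ 0.66  0.37 -0.04  1.16  0.    0.35]
```

```bash
python3 -m creep '{"linear":[[-0.058,-0.07,0.036],[-0.058,-0.07,0.036],[-0.058,-0.07,0.036],[-0.058,-0.07,0.036],[-0.058,-0.07,0.036]],"twist":[[0,0,0],[0,0,0],[0,0,0],[0,0,0],[0,0,0]],"claw":[0,0,0,0,0]}' 40
python3 -c "
from h import *
c=cap('wrist','w1.png')
togo(.442,.369,.17,.309)
for z in(.06,):
  C=np.array([[.075,.028],[.075,-.028],[-.075,-.028],[-.075,.028]]);a=.309
  R=np.array([[np.cos(a),-np.sin(a)],[np.sin(a),np.cos(a)]])
  print(proj(c,np.c_[C@R.T+[.442,.369],[z]*4]).round(0))"
```

```text
time: 1.4
eef_pos: [0.4398, 0.3712, 0.1708]
tool_rot: [-0.155, 0.988, 0.0, 0.0]
ft_force: [0.1, -0.1, -0.1]
finger_gap: 0.0855
grip_force: 0.0
t 1.45 at [0.4399 0.3711 0.1708] lin [-0.003 -0.005  0.002] tw [0.    0.    0.001] F [-0.7  0.6 -0.4] gap 0.0854 j [ 0.59  0.4  -0.04  1.13  0.    0.28]
[[304. 286.]
 [245. 286.]
 [240. 121.]
 [309. 121.]]
```

View pics/w1.png

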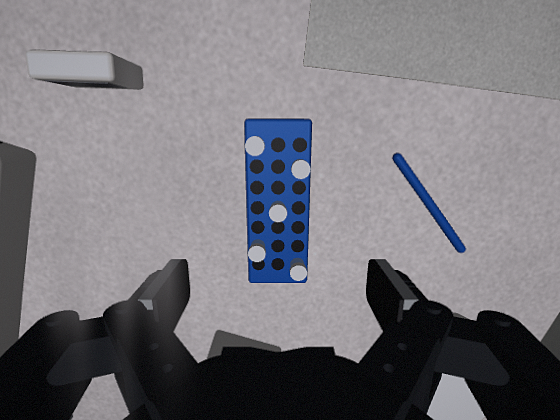

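The wrist view shows the rack's top at columns 245–311 and rows 120–282, centred between the fingers and within 3 mm of the estimate. I can descend and grip.

```bash
python3 -m creep '{"linear":[[0,0,0.1],[0,0,0.2],[0,0,0.29],[0,0,0.29],[0,0,0.29]],"twist":[[0,0,0],[0,0,0],[0,0,0],[0,0,0],[0,0,0]],"claw":[0,0,0,0,0]}' 60
python3 -m creep '{"linear":[[0,0,0],[0,0,0],[0,0,0],[0,0,0],[0,0,0]],"twist":[[0,0,0],[0,0,0],[0,0,0],[0,0,0],[0,0,0]],"claw":[1,1,1,1,1]}' 60
python3 -c "
from h import *
togo(.442,.369,.2,.309)"
```

```text
time: 2.08
eef_pos: [0.4413, 0.3712, 0.027]
tool_rot: [-0.154, 0.988, 0.0, 0.001]
ft_force: [-0.2, 0.0, 0.1]
finger_gap: 0.0854
grip_force: 0.0
time: 2.7
eef_pos: [0.4422, 0.3716, 0.0276]
tool_rot: [-0.154, 0.988, 0.001, 0.002]
ft_force: [-1.1, 0.8, 6.9]
finger_gap: 0.0553
grip_force: 65.5
t 2.7 at [0.4422 0.3716 0.0276] lin [ 0.    -0.004 -0.345] tw [0.001 0.003 0.   ] F [-1.1  0.8  6.9] gap 0.0553 j [ 0.59  0.52 -0.25  0.79  0.    0.28]
```

```bash
python3 -m creep '{"linear":[[0,0,-0.12],[0,0,-0.24],[0,0,-0.36],[0,0,-0.42],[0,0,-0.42]],"twist":[[0,0,0],[0,0,0],[0,0,0],[0,0,0],[0,0,0]],"claw":[1,1,1,1,1]}' 60
python3 -c "
from h import *
togo(.684,-.015,.235,-.01)
c=cap('top')
print(onz(c,[(315.6,130.2),(315.6,196.2),(291,130.2),(291,196.2)],.077).round(4))
o=np.array([.648,.0205]);a=-.01;R=np.array([[np.cos(a),-np.sin(a)],[np.sin(a),np.cos(a)]])
L=[[-.18,.105,.06],[-.18,-.105,.06],[.14,-.105,.072],[.14,.105,.072],[-.095,.1,.072],[-.085,.036,.134],[-.131,-.055,.082],[-.052,-.07,.082],[.122,-.07,.082]]
for l in L: 
  u=proj(c,[*(R@l[:2]+o),l[2]])[0];print(l,u.round(1),((u-[138,112])*3.3).round(0))
"
```

```text
time: 3.32
eef_pos: [0.4421, 0.3713, 0.2384]
tool_rot: [-0.154, 0.988, 0.001, 0.003]
ft_force: [-0.2, 0.4, -4.7]
finger_gap: 0.0553
grip_force: 66.1
t 3.33 at [0.4421 0.3713 0.2384] lin [-0.226 -0.883  0.007] tw [0.002 0.004 0.203] F [-0.2  0.4 -4.7] gap 0.0553 j [0.59 0.37 0.1  1.28 0.   0.28]
[[ 0.7717 -0.0538  0.077 ]
 [ 0.5904 -0.051   0.077 ]
 [ 0.7725  0.0133  0.077 ]
 [ 0.591   0.0152  0.077 ]]
[-0.18, 0.105, 0.06] [250.1 241.9] [370. 429.]
[-0.18, -0.105, 0.06] [327.5 242.1] [625. 429.]
[0.14, -0.105, 0.072] [327.1 125.1] [624.  43.]
[0.14, 0.105, 0.072] [250.6 125.3] [372.  44.]
[-0.095, 0.1, 0.072] [251.8 210.4] [376. 325.]
[-0.085, 0.036, 0.134] [275.  204.5] [452. 305.]
[-0.131, -0.055, 0.082] [309.5 223.6] [566. 368.]
[-0.052, -0.07, 0.082] [315.  194.2] [584. 271.]
[0.122, -0.07, 0.082] [314.6 130.6] [583.  61.]
```

```bash
python3 -m creep '{"linear":[[-0.026,-0.11,0],[-0.052,-0.22,0],[-0.078,-0.33,0],[-0.104,-0.44,0],[-0.13,-0.55,0]],"twist":[[0,0,0.05],[0,0,0.1],[0,0,0.15],[0,0,0.205],[0,0,0.205]],"claw":[1,1,1,1,1]}' 60
python3 -c "
from h import *
togo(.684,-.015,.235,-.012)"
```

```text
time: 4.0
eef_pos: [0.5853, 0.1263, 0.232]
tool_rot: [0.007, 1.0, -0.0, -0.003]
ft_force: [1.0, 0.9, -3.6]
finger_gap: 0.0549
grip_force: 66.0
t 4.0 at [0.5853 0.1263 0.232 ] lin [-0.201 -0.28  -0.007] tw [-0.    -0.003 -0.001] F [ 1.   0.9 -3.6] gap 0.0549 j [0.11 0.43 0.17 1.31 0.   0.12]
```

```bash
python3 -m creep '{"linear":[[-0.05,-0.07,0],[-0.1,-0.14,0],[-0.15,-0.21,0],[-0.19,-0.27,0],[-0.19,-0.27,0]],"twist":[[0,0,0],[0,0,0],[0,0,0],[0,0,0],[0,0,0]],"claw":[1,1,1,1,1]}' 60
python3 -c "
from h import *
togo(.684,-.015,.235,-.012)"
```

```text
time: 4.62
eef_pos: [0.6791, -0.0107, 0.2309]
tool_rot: [0.008, 1.0, 0.0, -0.003]
ft_force: [0.1, 1.2, -3.5]
finger_gap: 0.055
grip_force: 65.9
t 4.62 at [ 0.6791 -0.0107  0.2309] lin [-0.01  -0.008 -0.008] tw [ 0.    -0.004 -0.003] F [ 0.1  1.2 -3.5] gap 0.055 j [-0.11  0.62  0.47  1.43 -0.   -0.09]
```

```bash
python3 -m creep '{"linear":[[-0.01,-0.008,0.05],[-0.01,-0.008,0.11],[-0.01,-0.008,0.17],[-0.01,-0.008,0.23],[-0.01,-0.008,0.23]],"twist":[[0,0,0],[0,0,0],[0,0,0],[0,0,0],[0,0,0]],"claw":[1,1,1,1,1]}' 60
python3 -c "
from h import *
togo(.684,-.015,.0995,-.012)
c=cap('wrist');a=cap('scene')
I=np.hstack([c['pixels'][100:320,130:430],cv2.resize(a['pixels'][150:290,180:340],None,fx=2.8,fy=2.8)[:220*2-48]] ) if 0 else cv2.resize(a['pixels'][170:290,190:340],None,fx=5,fy=5)
cv2.imwrite('pics/s2.png',I[:,:,::-1]);cv2.imwrite('pics/w2.png',c['pixels'][:,:,::-1])"
```

```text
time: 5.25
eef_pos: [0.6799, -0.0108, 0.1152]
tool_rot: [0.006, 1.0, 0.001, -0.005]
ft_force: [0.4, 0.5, -2.4]
finger_gap: 0.0554
grip_force: 65.9
t 5.25 at [ 0.6799 -0.0108  0.1152] lin [-0.009 -0.008  0.031] tw [ 0.001 -0.007  0.   ] F [ 0.4  0.5 -2.4] gap 0.0554 j [-0.11  0.65  0.23  1.16  0.   -0.1 ]
```

View pics/w2.png

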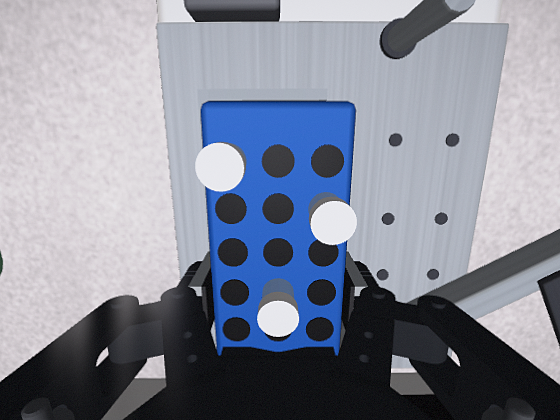

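The wrist view shows the rack over the bay, with the front strip visible as a faint band at rows 89–101, columns 198–328. I'll turn the strip's corners into world positions to get the bay centre.

```bash
python3 -c "
from h import *
c=cap('wrist');g=c['pixels']
p=onz(c,[(198,89),(328,89),(198,101)],.082);print(p.round(4))
o=np.array([.648,.0185]);a=-.012;R=np.array([[np.cos(a),-np.sin(a)],[np.sin(a),np.cos(a)]])
for l in [[-.052,-.07,.082],[-.052,0,.082],[-.055,-.07,.082],[-.085,.036,.072],[-.095,.1,.072],[-.095,-.1,.072]]:
  print(l,proj(c,[*(R@l[:2]+o),l[2]])[0].round(0))
print(onz(c,[(397,45),(157,22),(508,24)],.072).round(4))
print(g[60:110:2,270].tolist())
q=onz(c,[(203,103),(356,103)],.072+.0155+.06);print('racktop',q.round(4))
"
```

```text
[[ 0.5932 -0.0554  0.082 ]
 [ 0.5942  0.0181  0.082 ]
 [ 0.5996 -0.0559  0.082 ]]
[-0.052, -0.07, 0.082] [206.  92.]
[-0.052, 0, 0.082] [330.  92.]
[-0.055, -0.07, 0.082] [206.  87.]
[-0.085, 0.036, 0.072] [392.  33.]
[-0.095, 0.1, 0.072] [505.  15.]
[-0.095, -0.1, 0.072] [153.  14.]
[[ 0.5695  0.059   0.072 ]
 [ 0.5559 -0.0784  0.072 ]
 [ 0.5586  0.1224  0.072 ]]
[[175, 181, 191], [177, 181, 193], [178, 184, 194], [178, 183, 194], [176, 180, 192], [178, 182, 193], [178, 182, 194], [178, 183, 194], [176, 183, 193], [177, 182, 194], [177, 183, 193], [173, 179, 191], [169, 175, 187], [170, 176, 188], [170, 176, 188], [170, 177, 187], [176, 182, 195], [85, 87, 92], [172, 178, 188], [181, 188, 198], [148, 153, 167], [7, 50, 123], [30, 80, 165], [41, 93, 185], [52, 106, 201]]
racktop [[ 0.606  -0.0378  0.1475]
 [ 0.6067  0.018   0.1475]]
```

The bay centre comes out at about (0.683, −0.017), and the held rack is at about (0.681, −0.010). I'll shift −y by 6 mm and x by 1.5 mm, then lower.

```bash
python3 -m creep '{"linear":[[-0.003,-0.012,0],[-0.003,-0.012,0],[-0.003,-0.012,0.01],[-0.003,-0.012,0.02],[-0.003,-0.012,0.024]],"twist":[[0,0,0],[0,0,0],[0,0,0],[0,0,0],[0,0,0]],"claw":[1,1,1,1,1]}' 60
python3 -c "
from h import *
togo(.684,-.016,.0995,-.012)"
```

```text
time: 6.02
eef_pos: [0.6853, -0.018, 0.1074]
tool_rot: [0.006, 1.0, 0.0, -0.001]
ft_force: [-0.1, -0.1, -3.3]
finger_gap: 0.0551
grip_force: 65.9
t 6.03 at [ 0.6853 -0.018   0.1074] lin [0.003 0.004 0.016] tw [ 0.    -0.001 -0.   ] F [-0.1 -0.1 -3.3] gap 0.0551 j [-0.12  0.66  0.22  1.13  0.   -0.11]
```

```bash
python3 -m creep '{"linear":[[0.002,0.003,0.003],[0.002,0.003,0.006],[0.002,0.003,0.01],[0.002,0.003,0.01],[0.002,0.003,0.01]],"twist":[[0,0,0],[0,0,0],[0,0,0],[0,0,0],[0,0,0]],"claw":[1,1,1,1,1]}' 60
python3 -c "
from h import *
togo(.684,-.016,.0995,-.012)"
```

```text
time: 6.65
eef_pos: [0.6849, -0.0167, 0.1033]
tool_rot: [0.006, 1.0, 0.0, 0.0]
ft_force: [0.0, 0.7, -3.0]
finger_gap: 0.055
grip_force: 65.9
t 6.65 at [ 0.6849 -0.0167  0.1033] lin [0.002 0.001 0.008] tw [ 0.  0. -0.] F [ 0.   0.7 -3. ] gap 0.055 j [-0.12  0.66  0.21  1.12  0.   -0.1 ]
```

```bash
python3 -m creep '{"linear":[[0,0,0.002],[0,0,0.004],[0,0,0.006],[0,0,0.008],[0,0,0.008]],"twist":[[0,0,0],[0,0,0],[0,0,0],[0,0,0],[0,0,0]],"claw":[1,1,1,1,1]}' 60
python3 -m creep '{"linear":[[0,0,0],[0,0,0],[0,0,0],[0,0,0],[0,0,0]],"twist":[[0,0,0],[0,0,0],[0,0,0],[0,0,0],[0,0,0]],"claw":[1,1,1,1,1]}' 60
```

```text
time: 7.28
eef_pos: [0.685, -0.0167, 0.0998]
tool_rot: [0.006, 1.0, 0.0, 0.0]
ft_force: [-1.2, -0.1, 0.4]
finger_gap: 0.055
grip_force: 66.6
time: 7.9
eef_pos: [0.685, -0.0167, 0.0997]
tool_rot: [0.006, 1.0, 0.0, 0.0]
ft_force: [-3.8, -0.3, 5.3]
finger_gap: 0.0553
grip_force: 67.1
```

Contact comes at the expected height of 0.0997. I release, rise, and check.

```bash
python3 -m creep '{"linear":[[0,0,0],[0,0,0],[0,0,0],[0,0,0],[0,0,0]],"twist":[[0,0,0],[0,0,0],[0,0,0],[0,0,0],[0,0,0]],"claw":[0,0,0,0,0]}' 60
python3 -m creep '{"linear":[[0,0,-0.03],[0,0,-0.1],[0,0,-0.2],[0,0,-0.28],[0,0,-0.28]],"twist":[[0,0,0],[0,0,0],[0,0,0],[0,0,0],[0,0,0]],"claw":[0,0,0,0,0]}' 60
python3 -c "
from h import *
togo(.684,-.016,.24,-.012)
c=cap('wrist','w3.png')
"
```

```text
time: 8.52
eef_pos: [0.6849, -0.0167, 0.0992]
tool_rot: [0.006, 1.0, 0.0, 0.0]
ft_force: [-0.6, 0.3, 0.3]
finger_gap: 0.0851
grip_force: 0.0
time: 9.15
eef_pos: [0.6874, -0.0169, 0.2453]
tool_rot: [0.006, 1.0, -0.001, 0.005]
ft_force: [-0.0, -0.4, 0.0]
finger_gap: 0.0852
grip_force: 0.0
t 9.15 at [ 0.6874 -0.0169  0.2453] lin [0.007 0.002 0.011] tw [-0.001  0.006 -0.   ] F [-0.  -0.4  0. ] gap 0.0852 j [-0.12  0.62  0.52  1.45  0.   -0.1 ]
```

View pics/w3.png

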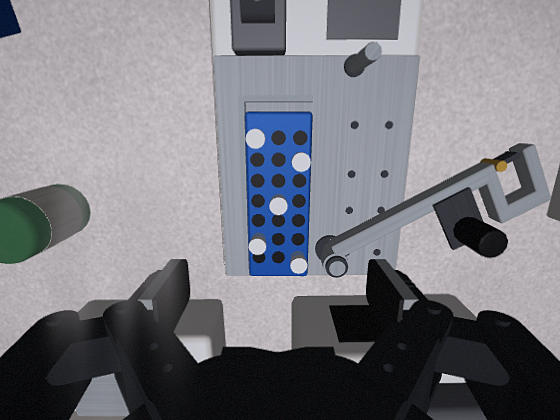

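The rack sits flat in the bay, touching neither strip nor rail, with blue at columns 246–312 and rows 112–276. The bar is still open, with the knob's top at about (494,243). I'll check the knob position from this view against the top view and the hinge radius.

```bash
python3 -c "
from h import *
c=cap('wrist')
print(onz(c,[(494,243)],.16).round(4), onz(c,[(336,266)],.125).round(4), onz(c,[(373,50)],.134).round(4))
t=cap('top');print(onz(t,[(234.7,144.7)],.16).round(4))
togo(.704,.154,.21,-1.22)
"
```

```text
[[0.7113 0.1596 0.16  ]] [[0.7472 0.0381 0.125 ]] [[0.5626 0.0573 0.134 ]]
[[0.7136 0.1576 0.16  ]]
t 9.3 at [ 0.6847 -0.0167  0.239 ] lin [-0.034  0.342  0.058] tw [-0.    -0.     0.769] F [-1.4  0.6 -1.4] gap 0.0849 j [-0.12  0.63  0.51  1.45  0.   -0.1 ]
```

```bash
python3 -m creep '{"linear":[[-0.01,0.09,0],[-0.02,0.18,0],[-0.03,0.27,0],[-0.035,0.345,0.02],[-0.035,0.345,0.03]],"twist":[[0,0,0.11],[0,0,0.22],[0,0,0.33],[0,0,0.44],[0,0,0.55]],"claw":[0,0,0,0,0]}' 60
python3 -c "
from h import *
togo(.709,.157,.20,-1.22)"
```

```text
time: 9.93
eef_pos: [0.7031, 0.159, 0.2212]
tool_rot: [0.425, 0.905, -0.001, -0.002]
ft_force: [0.5, 0.4, 0.2]
finger_gap: 0.0854
grip_force: 0.0
t 9.93 at [0.7031 0.159  0.2212] lin [-0.011  0.007  0.042] tw [-0.002 -0.002  0.218] F [0.5 0.4 0.2] gap 0.0854 j [0.13 0.73 0.64 1.49 0.   1.01]
```

```bash
python3 -m creep '{"linear":[[-0.009,0.008,0.02],[-0.009,0.008,0.04],[-0.009,0.008,0.04],[-0.009,0.008,0.04],[-0.009,0.008,0.04]],"twist":[[0,0,0.1],[0,0,0.2],[0,0,0.215],[0,0,0.215],[0,0,0.215]],"claw":[0,0,0,0,0]}' 60
python3 -c "
from h import *
togo(.709,.157,.130,-1.22)
cap('wrist','w4.png')"
```

```text
time: 10.55
eef_pos: [0.7106, 0.1547, 0.2047]
tool_rot: [0.57, 0.822, 0.0, 0.0]
ft_force: [-0.7, -0.2, -0.4]
finger_gap: 0.0854
grip_force: 0.0
t 10.55 at [0.7106 0.1547 0.2047] lin [ 0.006 -0.001  0.149] tw [0.    0.    0.004] F [-0.7 -0.2 -0.4] gap 0.0854 j [0.13 0.74 0.61 1.45 0.   1.34]
```

View pics/w4.png

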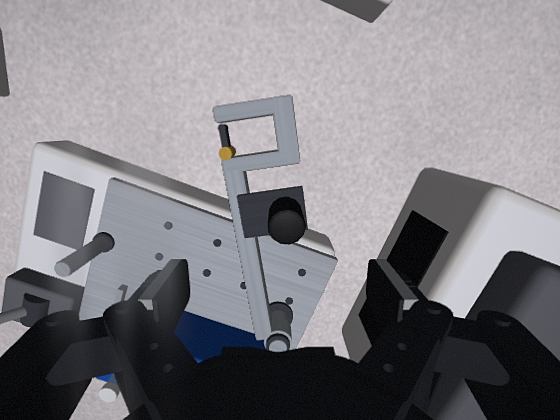

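The knob's top is at (288,228), close to the finger midline at column 278. A grey device stands at the right, so I'll check the knob offset and the clearance to that device.

```bash
python3 -c "
from h import *
c=cap('wrist');print(onz(c,[(288,226)],.16).round(4))
for z in(0,.06,.1,.14): print(z,onz(c,[(425,170),(343,330)],z).round(3).tolist())
t=cap('top')
for z in(0,.1,.14): print(z,onz(t,[(208,108),(296,108)],z).round(3).tolist())
togo(.709,.157,.130,-1.22)"
```

```text
[[0.7154 0.1626 0.16  ]]
0 [[0.865, 0.235, 0.0], [0.864, 0.001, 0.0]]
0.06 [[0.835, 0.232, 0.06], [0.833, 0.038, 0.06]]
0.1 [[0.814, 0.23, 0.1], [0.813, 0.064, 0.1]]
0.14 [[0.793, 0.228, 0.14], [0.793, 0.089, 0.14]]
0 [[0.864, 0.255, 0.0], [0.86, -0.004, 0.0]]
0.1 [[0.83, 0.237, 0.1], [0.827, -0.0, 0.1]]
0.14 [[0.816, 0.23, 0.14], [0.813, 0.001, 0.14]]
t 10.7 at [0.7107 0.1547 0.2047] lin [ 0.006 -0.002  0.149] tw [0.    0.    0.004] F [-1.2 -0.3 -0.5] gap 0.0855 j [0.13 0.74 0.61 1.45 0.   1.34]
```

```bash
python3 -m creep '{"linear":[[0.009,0.008,0.02],[0.009,0.008,0.07],[0.009,0.008,0.12],[0.009,0.008,0.156],[0.009,0.008,0.156]],"twist":[[0,0,0],[0,0,0],[0,0,0],[0,0,0],[0,0,0]],"claw":[0.3,0.3,0.3,0.3,0.3]}' 60
python3 -m creep '{"linear":[[0,0,0],[0,0,0],[0,0,0],[0,0,0],[0,0,0]],"twist":[[0,0,0],[0,0,0],[0,0,0],[0,0,0],[0,0,0]],"claw":[1,1,1,1,1]}' 60
python3 -c "
from h import *
togo(.709,.157,.126,-1.22)"
```

```text
time: 11.32
eef_pos: [0.711, 0.1605, 0.1235]
tool_rot: [0.57, 0.821, -0.002, -0.002]
ft_force: [0.2, -0.3, 0.1]
finger_gap: 0.0599
grip_force: 0.0
time: 11.95
eef_pos: [0.7137, 0.1606, 0.1278]
tool_rot: [0.57, 0.821, 0.001, 0.001]
ft_force: [0.9, 1.0, 5.5]
finger_gap: 0.0247
grip_force: 59.4
t 11.95 at [0.7137 0.1606 0.1278] lin [-0.003 -0.011  0.004] tw [0.002 0.    0.004] F [0.9 1.  5.5] gap 0.0247 j [0.13 0.75 0.44 1.26 0.   1.35]
```

```bash
cat > arc.py <<'E'
import sys
from h import *
# rows to follow the bar's arc from the present knob position by steps up to dphi
H=np.array([.7525,.039]);s=env.read_state();M=Rn.from_quat(s['tool_rot']);p=np.array(s['eef_pos'])
off=p[:2]-H;phi=np.arctan2(off[1],off[0]);print('t',s['time'],'bar',round(2.94-phi,3),'r',np.linalg.norm(off).round(4),'z',p[2].round(4),'F',np.round(s['ft_force'],1),'gap',round(s['finger_gap'],4))
for d in map(float,sys.argv[1:]):
    q=np.r_[H+.1273*np.array([np.cos(phi+d),np.sin(phi+d)]),.13]
    print(d,(M.inv().apply(q-p)/.5).round(3),'twz',round(-d/(np.pi/2),3))
E
python3 arc.py .1 .2 .3 .4 .5
```

```text
t 11.95 bar 1.061 r 0.1277 z 0.1278 F [0.9 1.  5.5] gap 0.0247
0.1 [-0.001 -0.025 -0.004] twz -0.064
0.2 [-0.003 -0.051 -0.004] twz -0.127
0.3 [-0.008 -0.076 -0.005] twz -0.191
0.4 [-0.016 -0.1   -0.005] twz -0.255
0.5 [-0.026 -0.123 -0.005] twz -0.318
```

```bash
python3 -m creep '{"linear":[[-0.001,-0.025,-0.004],[-0.003,-0.051,-0.004],[-0.008,-0.076,-0.005],[-0.016,-0.1,-0.005],[-0.026,-0.123,-0.005]],"twist":[[0,0,-0.064],[0,0,-0.127],[0,0,-0.191],[0,0,-0.255],[0,0,-0.318]],"claw":[1,1,1,1,1]}' 60
python3 arc.py .1 .2 .3 .4 .5
```

```text
time: 12.58
eef_pos: [0.6602, 0.1263, 0.1279]
tool_rot: [0.348, 0.937, 0.0, 0.001]
ft_force: [5.7, -1.2, -5.2]
finger_gap: 0.0244
grip_force: 59.3
t 12.575 bar 0.556 r 0.127 z 0.1279 F [ 5.7 -1.2 -5.2] gap 0.0244
0.1 [ 0.    -0.025 -0.004] twz -0.064
0.2 [-0.002 -0.051 -0.004] twz -0.127
0.3 [-0.007 -0.076 -0.004] twz -0.191
0.4 [-0.015 -0.1   -0.004] twz -0.255
0.5 [-0.025 -0.123 -0.004] twz -0.318
```

```bash
python3 -m creep '{"linear":[[0,-0.025,0],[-0.002,-0.051,0],[-0.007,-0.076,0],[-0.011,-0.088,0],[-0.015,-0.1,0]],"twist":[[0,0,-0.064],[0,0,-0.127],[0,0,-0.191],[0,0,-0.22],[0,0,-0.255]],"claw":[1,1,1,1,1]}' 90
python3 arc.py .05 .1 .15 .2 .25
```

```text
time: 13.2
eef_pos: [0.6348, 0.0851, 0.1281]
tool_rot: [0.156, 0.988, 0.002, 0.002]
ft_force: [10.2, 5.5, -8.6]
finger_gap: 0.0242
grip_force: 88.9
t 13.2 bar 0.172 r 0.1264 z 0.1281 F [10.2  5.5 -8.6] gap 0.0242
0.05 [ 0.002 -0.013 -0.004] twz -0.032
0.1 [ 0.002 -0.025 -0.004] twz -0.064
0.15 [ 0.001 -0.038 -0.004] twz -0.095
0.2 [-0.    -0.051 -0.004] twz -0.127
0.25 [-0.002 -0.063 -0.004] twz -0.159
```

```bash
python3 -m creep '{"linear":[[-0.002,-0.013,0.002],[-0.003,-0.025,0.003],[-0.004,-0.034,0.004],[-0.005,-0.043,0.004],[-0.006,-0.051,0.004]],"twist":[[0,0,-0.032],[0,0,-0.064],[0,0,-0.095],[0,0,-0.1],[0,0,-0.1]],"claw":[1,1,1,1,1]}' 90
python3 arc.py .05 .1
python3 -c "
from h import *
t=cap('top')['pixels'][120:230,235:345];w=cap('wrist')['pixels']
cv2.imwrite('pics/p7.png',w[:,:,::-1])"
```

```text
time: 13.82
eef_pos: [0.6291, 0.0652, 0.128]
tool_rot: [0.077, 0.997, 0.007, 0.002]
ft_force: [5.2, 26.0, 1.2]
finger_gap: 0.0241
grip_force: 91.1
t 13.825 bar 0.007 r 0.1261 z 0.128 F [ 5.2 26.   1.2] gap 0.0241
0.05 [ 0.003 -0.013 -0.004] twz -0.032
0.1 [ 0.002 -0.025 -0.004] twz -0.064
```

View pics/p7.png

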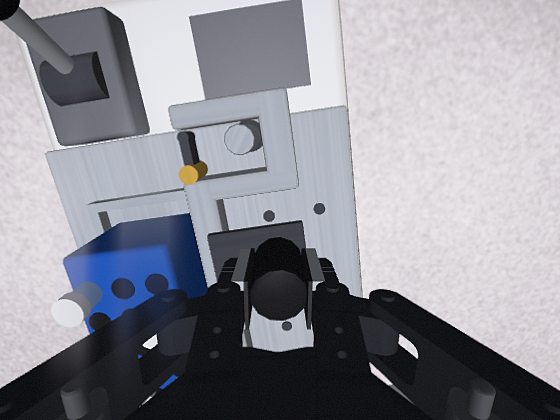

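The wrist view shows the stud deep inside the hook at (241,137), with the dark latch spanning the mouth at (188,150). The bar reads about 0.007 and 26 N shows it is at the stop. I release and rise.

```bash
python3 -m creep '{"linear":[[0,0.01,0],[0,0.01,0],[0,0.01,0],[0,0.01,0],[0,0.01,0]],"twist":[[0,0,0],[0,0,0],[0,0,0],[0,0,0],[0,0,0]],"claw":[0.55,0.55,0.55,0.55,0.55]}' 60
python3 -m creep '{"linear":[[0,0,-0.04],[0,0,-0.1],[0,0,-0.16],[0,0,-0.2],[0,0,-0.2]],"twist":[[0,0,0],[0,0,0],[0,0,0],[0,0,0],[0,0,0]],"claw":[0.55,0.55,0.55,0.55,0.55]}' 60
python3 -c "
from h import *
togo(.49,-.037,.2,0)
c=cap('wrist','p8.png');t=cap('top')
g=cv2.cvtColor(t['pixels'],cv2.COLOR_RGB2GRAY)
m=(g<35).astype(np.uint8);m[:215]=0;m[250:]=0;m[:,:295]=0;m[:,325:]=0
n,l,st,ce=cv2.connectedComponentsWithStats(m);print(st[1:],ce[1:])
"
```

```text
time: 14.55
eef_pos: [0.6282, 0.0634, 0.1267]
tool_rot: [0.079, 0.997, -0.0, -0.0]
ft_force: [-0.4, -0.2, -0.1]
finger_gap: 0.0383
grip_force: 0.0
time: 15.18
eef_pos: [0.6296, 0.0636, 0.2287]
tool_rot: [0.079, 0.997, 0.0, 0.002]
ft_force: [0.3, -0.6, -0.6]
finger_gap: 0.0386
grip_force: 0.0
t 15.18 at [0.6296 0.0636 0.2287] lin [ 0.244 -0.242  0.056] tw [ 0.     0.003 -0.1  ] F [ 0.3 -0.6 -0.6] gap 0.0386 j [ 0.    0.5   0.26  1.33 -0.    0.16]
[[299 215   2  35  43]
 [305 219  10   5  22]
 [314 222   1   1   1]
 [305 225   3   3   8]
 [312 224   1   1   1]
 [313 225   2   3   5]
 [306 229  10   9  71]] [[299.72093023 230.13953488]
 [309.36363636 219.90909091]
 [314.         222.        ]
 [306.125      226.125     ]
 [312.         224.        ]
 [313.6        226.2       ]
 [310.87323944 233.05633803]]
```

View pics/p8.png

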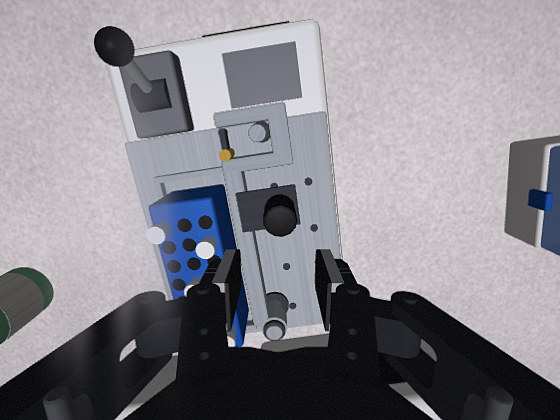

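The wrist view confirms the hook is latched around the stud at (258,131), with the latch across the mouth at (224,140). The lever ball is at (114,46). I'll go in front of the lever with the fingers shut.

```bash
python3 -c "
from h import *
togo(.447,-.036,.2,-.012)
c=cap('wrist');print(onz(c,[(114,46)],.135).round(4))"
python3 -m creep '{"linear":[[0.08,-0.06,0],[0.17,-0.12,0],[0.25,-0.18,0],[0.33,-0.25,0.03],[0.33,-0.255,0.05]],"twist":[[0,0,-0.05],[0,0,-0.094],[0,0,-0.094],[0,0,-0.094],[0,0,-0.094]],"claw":[1,1,1,1,1]}' 60
python3 -c "
from h import *
togo(.445,-.036,.122,-.012)"
```

```text
t 15.28 at [0.6281 0.0636 0.2261] lin [ 0.326 -0.254  0.052] tw [-0.    -0.    -0.093] F [ 0.5 -0.4 -1. ] gap 0.0384 j [0.   0.5  0.26 1.33 0.   0.16]
[[ 0.4866 -0.0316  0.135 ]]
time: 15.95
eef_pos: [0.4402, -0.0367, 0.1993]
tool_rot: [0.006, 1.0, 0.001, -0.003]
ft_force: [-0.1, 0.7, -0.0]
finger_gap: -0.0002
grip_force: 0.0
t 15.95 at [ 0.4402 -0.0367  0.1993] lin [-0.011  0.001  0.155] tw [ 0.001 -0.004 -0.   ] F [-0.1  0.7 -0. ] gap -0.0002 j [-0.23  0.13 -0.33  1.12 -0.   -0.21]
```

```bash
python3 -m creep '{"linear":[[0,0.006,0.05],[0,0.006,0.1],[0,0.006,0.155],[0,0.006,0.155],[0,0.006,0.155]],"twist":[[0,0,0],[0,0,0],[0,0,0],[0,0,0],[0,0,0]],"claw":[1,1,1,1,1]}' 60
python3 -m creep '{"linear":[[-0.04,0,0],[-0.08,0,0],[-0.11,0,0],[-0.14,0,0],[-0.16,0,0]],"twist":[[0,0,0],[0,0,0],[0,0,0],[0,0,0],[0,0,0]],"claw":[1,1,1,1,1]}' 60
python3 -c "
from h import *
togo(.525,-.033,.122,-.012)"
```

```text
time: 16.58
eef_pos: [0.446, -0.0333, 0.1246]
tool_rot: [0.005, 1.0, 0.0, 0.0]
ft_force: [1.0, 0.0, 0.1]
finger_gap: 0.0
grip_force: 0.0
time: 17.2
eef_pos: [0.5223, -0.034, 0.1246]
tool_rot: [0.005, 1.0, -0.0, -0.003]
ft_force: [-22.9, -0.5, 16.7]
finger_gap: -0.0002
grip_force: 11.2
t 17.2 at [ 0.5223 -0.034   0.1246] lin [-0.005  0.002  0.005] tw [-0.    -0.004  0.002] F [-22.9  -0.5  16.7] gap -0.0002 j [-0.19  0.34 -0.26  0.98 -0.   -0.18]
```

The 23 N reading shows the lever is against its stop. I back off, rise, and verify.

```bash
python3 -m creep '{"linear":[[0.05,0,0],[0.12,0,0],[0.16,0,-0.05],[0.16,0,-0.16],[0.16,0,-0.25]],"twist":[[0,0,0],[0,0,0],[0,0,0],[0,0,0],[0,0,0]],"claw":[1,1,1,1,1]}' 60
python3 -m creep '{"linear":[[0.05,0,-0.05],[0.1,0.1,-0.05],[0.1,0.2,-0.05],[0.1,0.3,-0.05],[0.1,0.4,-0.05]],"twist":[[0,0,0],[0,0,0],[0,0,0],[0,0,0],[0,0,0]],"claw":[1,1,1,1,1]}' 60
python3 -c "
from h import *
togo(.445,-.033,.122,-.012)
t=cap('top');s=cap('scene')
A=cv2.resize(t['pixels'][112:262,230:350],None,fx=3.6,fy=3.6);B=cv2.resize(s['pixels'][140:290,190:290],None,fx=3.6,fy=3.6)
cv2.imwrite('pics/fin.png',np.hstack([A,B])[:,:,::-1])
for x in(-.160,-.102):print(((proj(t,[.648+x,-.035,.135])[0]-[230,112])*3.6).round(0))"
```

```text
time: 17.82
eef_pos: [0.4457, -0.0334, 0.2522]
tool_rot: [0.005, 1.0, -0.0, 0.001]
ft_force: [0.7, 0.3, 0.0]
finger_gap: -0.0001
grip_force: 0.0
time: 18.45
eef_pos: [0.3978, 0.1689, 0.2757]
tool_rot: [0.005, 1.0, 0.0, 0.002]
ft_force: [1.6, 0.2, -0.1]
finger_gap: -0.0
grip_force: 0.0
t 18.45 at [0.3978 0.1689 0.2757] lin [-0.097 -0.403  0.307] tw [0.001 0.002 0.002] F [ 1.6  0.2 -0.1] gap -0.0 j [ 0.25  0.07 -0.19  1.3   0.    0.26]
[294. 438.]
[293. 356.]
```

View pics/fin.png

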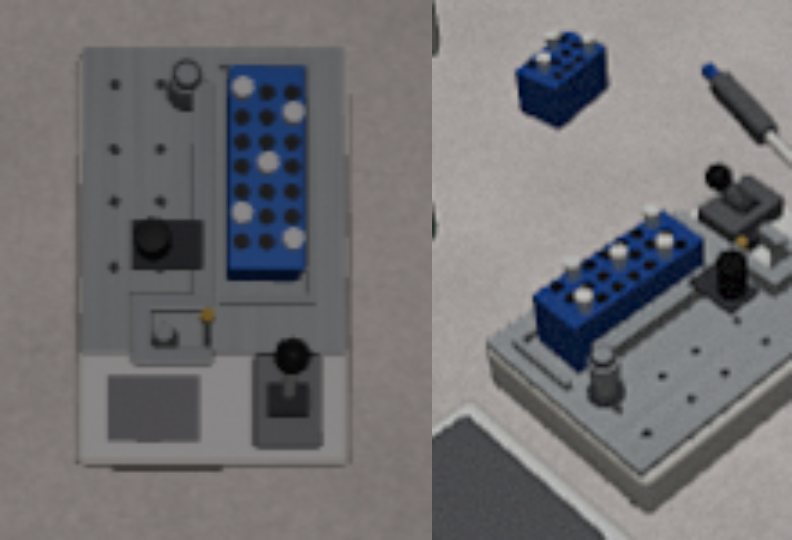

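The left view has the lever ball at (292,356), matching the predicted on position of (293,356). The rack is flat in the bay at (266,170) and the latch is shut behind the stud at (207,325). I'm handing the job in.

```bash
python3 -m creep '{"linear":[[0,0,0],[0,0,0],[0,0,0],[0,0,0],[0,0,0]],"twist":[[0,0,0],[0,0,0],[0,0,0],[0,0,0],[0,0,0]],"claw":[1,1,1,1,1]}'; python3 -c "
from bench import env
print(env.finish_job())"
```

```text
time: 19.18
eef_pos: [0.3973, 0.1667, 0.2743]
tool_rot: [0.005, 1.0, 0.0, 0.0]
ft_force: [0.4, 0.6, -0.3]
finger_gap: -0.0004
grip_force: 0.0
the job is handed in; nothing more can be done
None
```

The long rack is flat in the bay and let go, the bar is latched behind the stud, and the start lever is fully over; I handed the job in at about 19 s, but the hand-in returned no verdict.

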